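# Shut down the table warmer and take out its battery

## Task

Service is over: first turn the knob of the cup warmer back until its pointer reads zero, at the long white mark, and leave it there. Then pull the plug-in battery pack up out of its socket, against the spring catches, and set it down gently, standing upright on its plug end, on the slate board. Leave the jug, the cup on its saucer and the glass as they are.

Things in the scene. Friction and masses are not known exactly. Their poses are not given: they have to be found in the camera images.
- warmer: flat steel housing 210 (x) x 250 (y) x 40 mm high, fixed on the table; origin at the centre of its underside, z up, front at -x. Black round hot plate (diameter 116, 6 mm thick) centred at x=+45, y=0 mm; knob axis at x=-55, y=+65; battery socket centred at x=-55, y=-65. Two steel catch tabs, 2 mm proud of the top, lie about 32 mm from the socket's centre on its +y and -y sides
- heat_knob (a joint): knob angle, rad: 0 = pointer at the long white mark, pointing to the warmer's -x; positive = turned clockwise from above; travel -0.5 to 1.75, no stop at zero, stays where left. Black round skirt (diameter 48, top 10 mm above the housing) with an aluminium bar grip 44 long, 12 wide, its top 40 mm above the housing; the bar's end with a pointed nose and a black line is the pointer
- knob_grip (a point): point on the knob's axis, 30 mm above the housing's top, a good height for the TCP when gripping the bar; turns with the knob: its x axis lies along the bar, the pointer end at -x
- zero_mark (a point): middle of the long white mark (11 x 3.5 mm) for zero on the black dial disc, 37 mm from the knob's axis towards the warmer's front
- socket_mouth (a point): centre of the battery socket's mouth in the housing's top, 33 (x) x 47 (y) mm, 29 mm deep, straight down
- battery: grey plug-in pack, 74 mm tall, 0.2 kg; origin at the centre of its underside, z up, x and y as the warmer's at first. Ribbed grip block 38 (x) x 52 (y), z=28 to 74; below it the plug, 30 x 44, notched in its +y and -y sides (z=8 to 21) for two sprung catches. Plugged in, its shoulder (z=28) rests on the housing. Pulling straight up takes about 15 N over the first 8 mm; it is free after 28 mm
- slate: flat dark slate board, 170 (x) x 240 (y) x 8 mm, fixed on the table; origin at the centre of its underside
- jug: small open steel milk jug, diameter 72, 62 mm high, handle at its +y; stands on the hot plate; origin at the centre of its underside. Bystander
- saucer: white saucer, diameter 116, 14 mm high, on the table beyond the work; origin at the centre of its underside. Bystander
- cup: white espresso cup with a handle, diameter 64, 55 mm high, on the saucer; origin at the centre of its underside. Bystander
- tumbler: glass tumbler, diameter 74, 95 mm high, on the table beyond the work; origin at the centre of its underside. Bystander
There are look-alikes about, which are no part of the job. What is shaped like the battery but pink or red is not meant.

How it is judged (in metres and radians):
On the way, in this order (a step that is already met when the one before it is completed fails the run):
1. the knob's pointer reads zero while the battery is still plugged in (value of joint heat_knob between -0.12 and 0.12 rad and z of battery in the frame of warmer below 0.017 m), for 0.3 s.
2. the battery is clear of the socket, the knob still at zero (value of joint heat_knob between -0.12 and 0.12 rad and z of battery in the frame of warmer above 0.042 m), for 0.1 s.
At the end, for the whole second after the job is handed in: the knob reads zero within 0.12 rad (7 degrees); the battery stands upright on its plug end (within 0.15 rad), released and at rest, its centre on the slate board (at least 7 mm inside its edges); the jug, saucer, cup and tumbler are within 30 mm of where they stood (value of joint heat_knob between -0.12 and 0.12 rad and x of battery in the frame of slate between -0.078 and 0.078 m and y of battery in the frame of slate between -0.113 and 0.113 m and z of battery in the frame of slate between 0.003 and 0.013 m and angle between battery's own z axis and vertical below 0.15 rad and linear speed of battery below 0.02 m/s and distance of each of jug, saucer, cup, tumbler from where it was at the start of the episode below 0.03 m); the robot touches nothing.
It fails at once if the battery is dropped or thrown: loose in the air at more than 0.7 m/s (a fall of 25 mm) (linear speed of battery above 0.7 m/s and contact force between the fingers and battery below 0.05 N).
It fails at once if the jug is shifted by more than 30 mm or tipped (distance of jug from where it was at the start of the episode above 0.03 m or angle between jug's own z axis and vertical above 0.5 rad).
It fails at once if the cup is shifted by more than 30 mm or tipped (distance of cup from where it was at the start of the episode above 0.03 m or angle between cup's own z axis and vertical above 0.5 rad).
It fails at once if the saucer is shifted by more than 30 mm or tipped (distance of saucer from where it was at the start of the episode above 0.03 m or angle between saucer's own z axis and vertical above 0.5 rad).
It fails at once if the glass tumbler is shifted by more than 30 mm or tipped (distance of tumbler from where it was at the start of the episode above 0.03 m or angle between tumbler's own z axis and vertical above 0.5 rad).
It also fails if it takes over 54 s, if anything falls off the work surface, if the arm or the gripper's body presses on something with over 40 N, if the wrist force passes 120 N, or if a joint passes its speed limit or range.

## Robot

A 6-joint arm with a two-finger parallel gripper is mounted at the origin on the work surface. World frame = base frame: x ahead of the robot, y to its left, z up, the work surface at z = 0. Lengths are in m, angles in degrees, forces in N, time in s.
With the tool pointing down it reaches from about 0.35 to 0.875 m from the base axis. Payload 4.2 kg.
Tool frame: the origin (TCP) lies between the finger pads, 19 mm behind the fingertips; this is the grasp point; z points along the fingers, y is the line along which they close (so a half turn about z gives the same grasp; the last joint's range is limited). The gripper opens to 87 mm and grips with 3 to 60 N. Pads are 19 mm wide; open, the fingers measure 117 mm over their backs; the gripper's body (75 mm by 190 mm) begins 51 mm behind the grasp point.
Start: joints at [-56.746, 22.042, 0.453, 0, -68.411, -14.817], TCP at [0.198, -0.593, 0.241] pointing down, gripper open.
Joint ranges: [-179.83, 179.83], [-69.29, 118.12], [-61.27, 80.66], [-181.25, 117.63], [-171.15, -9.14], [-177.46, 177.46]. Speed limits (degrees/s): [159.86, 159.86, 180, 180, 180, 180].

## Interface

Orientations are given as a 3x3 rotation matrix whose columns are the frame's x, y, z axes.
In Python, from station import r gives the robot as it stands.
- The arm moves only by the tool jog_arm, never from a script. Its argument "plan" is text: rows parted by semicolons, each of 7 numbers parted by spaces: the shift along the tool's x, y, z normalised to -1 to 1, where 1 is 0.025 m, then the turn, a rotation vector about the tool's x, y, z normalised to -1 to 1, where 1 is 8 degrees, then the closure, from -1 (fully open) to 1 (shut). A call has exactly 10 rows; each row shifts and turns the commanded pose from where the row before left it, along the tool's axes as they then stand; what a row does not reach is not made up. A row lasts 1/10 s, in which the tool goes at most 50 mm and 8.59 degrees, less where a joint would pass 70% of its speed; a pose out of reach is approached as far as the arm can. A call with a number of a shift or a turn outside -1 to 1 is refused whole. A call with a gripper value outside its range is refused whole. The fingers move at their own pace and stop on an object; the grip force is fixed at half the most. Time passes only in rows, so rows that do not move let the fingers close, or fill a call up. It gives the time, the measured TCP pose, the force, the opening and the grip force at its end, in the units of the state.
- r.sense(): the state, without advancing time (a new reading comes with each control period).
- r.capture(name): name is "scene" or "top" or "wrist"; returns (picture, depth): 480x640x3 uint8, red, green, blue; 480x640 float32, m along the optical axis (not along the pixel's ray), 0 where there is no reading.
- r.get_calibration(name): a dict with "mtx" (3x3 intrinsics, pixels), "distortion" ([k1, k2, p1, p2, k3] as OpenCV has them; the pictures are not rectified), "extrinsics" (4x4, takes a point from camera to world coordinates). Camera axes: x right, y up, looking along -z (the intrinsics and any distortion apply to the point x, -y, -z); pixel columns grow to the right and rows downward; lengths in m; the calibration is good to about 2 mm. A picture is of the moment at which its call begins: read the wrist's pose just before it. get_calibration takes no time and is no camera call; for the wrist camera it gives the pose at the moment of the call.
- r.finish_job(): hands the job in; it is judged then, once.
The state is a dict: "time_s": time; "joints": joint angles; "joint_velocities": joint speeds; "effort": joint torques, N m; "tcp_pos": TCP position; "ee_rot": TCP orientation; "wrist_force": force on the tool from outside, world axes, zero at the start; "moment": the same for the moment, N m; "gripper_width": opening from 0.0 (shut) to 1.0 (fully open); "gripper_force": force on a finger pad.
Only numpy, scipy, OpenCV 4.12 (cv2) and the standard library are available. Lean on these libraries where they do the work, as an engineer would, in place of code of your own. Each camera call takes 0.05 s, during which the arm holds its last target. There are 200 camera calls.

## Working session

There is one attempt and no reset: what is moved stays moved. The work goes in short steps, Python scripts to look and compute and a tool call to move; the robot and the scene stay as the last step left them, time stands still between calls to the robot, and variables do not carry over. Pictures are saved under pics/ and viewed, at most 10 in all, crops included, and the job is handed in when it is done.

Besides the shell and the picture viewer there is one more tool, called after "Request:" as name(argument=value, ...) on one line, values as JSON. jog_arm: Moves the arm, as the interface text tells. Scaled input: -1 to 1 covers 0.025 m each way for a shift and 8 degrees each way for a turn. Its arguments: {"type":"object","properties":{"plan":{"type":"string"}},"required":["plan"]}

```bash
mkdir -p pics; ls; python3 - <<'E'
from station import r
import cv2, numpy as np
s=r.sense(); print({k:np.round(v,3).tolist() for k,v in s.items()})
for n in("scene","top"):
    p,d=r.capture(n); cv2.imwrite(f"pics/{n}0.png",p[...,::-1]); np.save(f"{n}0d.npy",d)
    c=r.get_calibration(n); print(n,np.round(c["mtx"],1).tolist(),c["distortion"],np.round(c["extrinsics"],3).tolist())
    print((d>0).mean())
E
```

```text
pics
{'time_s': 0.0, 'joints': [-56.747, 22.093, 0.381, -0.028, -68.409, -14.816], 'joint_velocities': [-0.027, 0.122, 0.001, -0.038, 0.037, -0.044], 'effort': [-0.001, -39.066, 18.74, 4.22, 0.011, -0.0], 'tcp_pos': [0.198, -0.592, 0.24], 'ee_rot': [[-0.949, -0.316, -0.001], [-0.316, 0.949, 0.002], [0.0, 0.002, -1.0]], 'wrist_force': [0.194, -0.005, 0.387], 'moment': [-0.018, 0.038, 0.012], 'gripper_force': 0.0, 'gripper_width': 1.001}
scene [[512.3, 0.0, 334.0], [0.0, 512.3, 233.8], [0.0, 0.0, 1.0]] [-0.10267549  0.          0.          0.          0.        ] [[0.796, -0.37, 0.479, 1.06], [0.606, 0.467, -0.644, -0.686], [0.015, 0.803, 0.596, 0.642], [0.0, 0.0, 0.0, 1.0]]
0.9958951822916666
top [[495.0, 0.0, 322.1], [0.0, 495.0, 242.1], [0.0, 0.0, 1.0]] [-0.08443725  0.          0.          0.          0.        ] [[0.027, 0.996, -0.089, 0.503], [-0.999, 0.03, 0.029, -0.078], [0.032, 0.088, 0.996, 1.115], [0.0, 0.0, 0.0, 1.0]]
0.9960611979166667
```

View pics/top0.png

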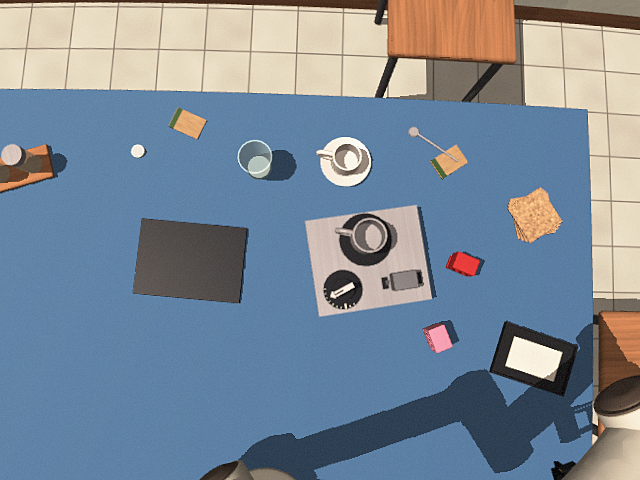

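View pics/scene0.png

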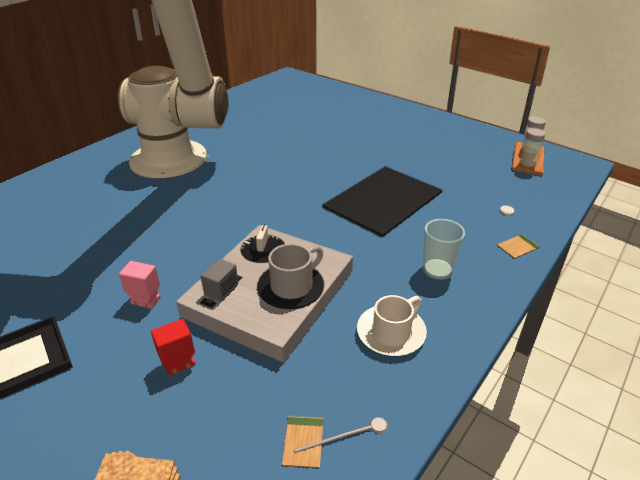

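The top view shows three battery-shaped things: the grey pack in the housing at (405,281), a red one at (463,264) and a pink one at (438,338). The grey one is meant, because it is grey and plugged into the warmer. The knob is at (343,290), with its pointer end still to be settled. The slate is at (191,260) and the jug at (368,237). I'll confirm with one enlarged crop and measure.

```bash
cat > h.py <<'E'
import numpy as np, cv2
def ray(c,uv):
    uv=np.asarray(uv,float).reshape(-1,1,2)
    n=cv2.undistortPoints(uv,np.array(c["mtx"]),np.array(c["distortion"])).reshape(-1,2)
    E=np.array(c["extrinsics"]); d=np.c_[n[:,0],-n[:,1],-np.ones(len(n))]
    return E[:3,3],d@E[:3,:3].T
def onz(c,uv,z):
    o,d=ray(c,uv); return o+d*((z-o[2])/d[:,2])[:,None]
def atd(c,uv,D):
    uv=np.asarray(uv); o,d=ray(c,uv); return o+d*D[uv[:,1].astype(int),uv[:,0].astype(int)][:,None]
def cloud(c,D):
    v,u=np.mgrid[:480,:640]; return atd(c,np.c_[u.ravel(),v.ravel()],D).reshape(480,640,3)
E
python3 - <<'E'
from station import r
from h import *
c=r.get_calibration("top"); D=np.load("top0d.npy"); im=cv2.imread("pics/top0.png")
P=cloud(c,D); Z=P[...,2]
def show(n,m):
    q=P[m]; 
    if len(q)<10: print(n,len(q)); return
    rc=cv2.minAreaRect((q[:,:2]*1000).astype(np.float32))
    print(n,len(q),"rect mm",np.round(rc[0],1),np.round(rc[1],1),round(rc[2],1),"z med",np.round(np.median(q[:,2]),4))
v,u=np.mgrid[:480,:640]
box=lambda a,b,x,y:(u>=a)&(u<=x)&(v>=b)&(v<=y)
print("table z",np.median(Z[box(200,350,300,400)]))
h=box(295,195,445,325)
show("housing",h&(Z>.025)&(Z<.044))
show("housing all",h&(Z>.025))
show("battery top",box(380,262,430,300)&(Z>.075))
show("knob bar",box(322,268,365,310)&(Z>.07))
show("slate",box(125,210,255,310)&(Z>.004))
g=cv2.cvtColor(im,cv2.COLOR_BGR2GRAY)
show("slate dark",box(125,210,255,310)&(g<75)&(im[...,0]<80))
show("jug",box(325,205,400,270)&(Z>.095))
cv2.imwrite("pics/crop1.png",cv2.resize(im[200:320,295:455],None,fx=5,fy=5,interpolation=cv2.INTER_CUBIC))
E
```

```text
table z -0.0002669773455410418
housing 7614 rect mm [ 536.4 -220. ] [267.1 256. ] 10.2 z med 0.0401
housing all 10869 rect mm [ 535.  -212.4] [267.1 275.1] 10.2 z med 0.0412
battery top 447 rect mm [ 506.  -195.9] [ 37.9 232. ] 10.5 z med 0.0858
knob bar 131 rect mm [ 495.5 -128.9] [25.2 99.2] 5.3 z med 0.0798
slate 7922 rect mm [558.4 128.3] [225.5 408.4] 2.4 z med 0.0079
slate dark 2838 rect mm [549.  111.8] [385.2 170.2] 86.5 z med 0.0077
jug 340 rect mm [ 583.6 -148. ] [ 76.7 198. ] 27.8 z med 0.1068
```

View pics/crop1.png

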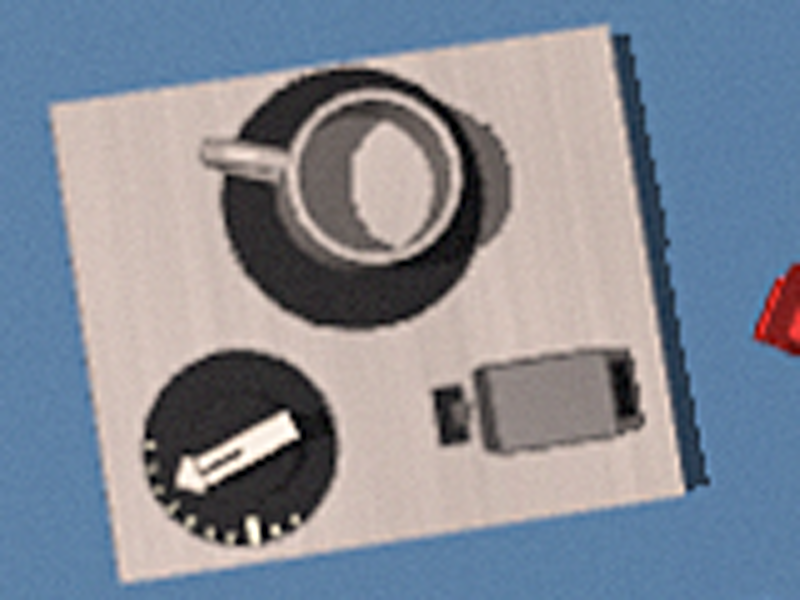

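The crop confirms it: the grey pack in the housing is the battery, with catch tabs beside it. The pointer nose is at crop (175,487), image (330,297), and the long white zero mark is at crop (253,530), image (345,306). Next I'll cast rays and triangulate.

```bash
cat > m1.py <<'E'
from station import r
from h import *
c=r.get_calibration("top"); D=np.load("top0d.npy")
f=lambda L:(np.array(L,float)+.5)/5-.5+[295,200]
W=onz(c,f([(50,104),(610,26),(686,492),(121,582)]),.04)   # front is image bottom: FL(+x,+y),FR(+x,-y),(-x,-y),(-x,+y)
print("corners",np.round(W[:,:2],4).tolist(), "sides",np.round(np.linalg.norm(np.roll(W,-1,0)-W,axis=1),4))
ctr=W.mean(0)[:2]; xa=(W[0]+W[1]-W[2]-W[3])[:2]; ya=(W[0]+W[3]-W[1]-W[2])[:2]
yaw1=np.arctan2(xa[1],xa[0]); yaw2=np.arctan2(-ya[0],ya[1]); yaw=(yaw1+yaw2)/2
print("ctr",ctr,"yaw",np.degrees([yaw1,yaw2,yaw]))
R=np.array([[np.cos(yaw),-np.sin(yaw)],[np.sin(yaw),np.cos(yaw)]])
loc=lambda p:((p[:,:2]-ctr)@R*1000).round(1).tolist()
for n,p in (("knob",[-.055,.065]),("socket",[-.055,-.065]),("plate",[.045,0])): print(n,np.round(ctr+R@p,4))
print("mark",loc(onz(c,f([(253,530)]),.042)))
print("disc c",loc(onz(c,f([(240,448)]),.042)))
B=onz(c,f([(175,487),(293,420)]),.08); d=(B[0]-B[1])[:2]
print("bar nose,tail in warmer mm",loc(B),"len",np.linalg.norm(d))
dl=d@R; print("pointer angle (cw from -x) deg",np.degrees(np.arctan2(dl[1],-dl[0])))
print("batt top corners z=.086",loc(onz(c,f([(488,368),(608,352),(612,436),(492,450)]),.086)))
E
python3 m1.py
python3 - <<'E'
from h import *
a=cv2.imread("pics/scene0.png"); cv2.imwrite("pics/crop2.png",cv2.resize(a[210:360,175:375],None,fx=4,fy=4,interpolation=cv2.INTER_CUBIC))
E
```

```text
corners [[0.6461, -0.0702], [0.6889, -0.3171], [0.4842, -0.353], [0.4395, -0.107]] sides [0.2506 0.2079 0.25   0.2099]
ctr [ 0.56467756 -0.21181565] yaw [10.02357781 10.06538893 10.04448337]
knob [ 0.4992 -0.1574]
socket [ 0.5219 -0.2854]
plate [ 0.609 -0.204]
mark [[-91.3, 65.4]]
disc c [[-55.6, 65.7]]
bar nose,tail in warmer mm [[-66.9, 97.6], [-46.7, 44.6]] len 0.056727958982233075
pointer angle (cw from -x) deg 69.10141292353863
batt top corners z=.086 [[-37.4, -39.0], [-38.3, -90.3], [-73.2, -86.3], [-71.4, -35.3]]
```

View pics/crop2.png

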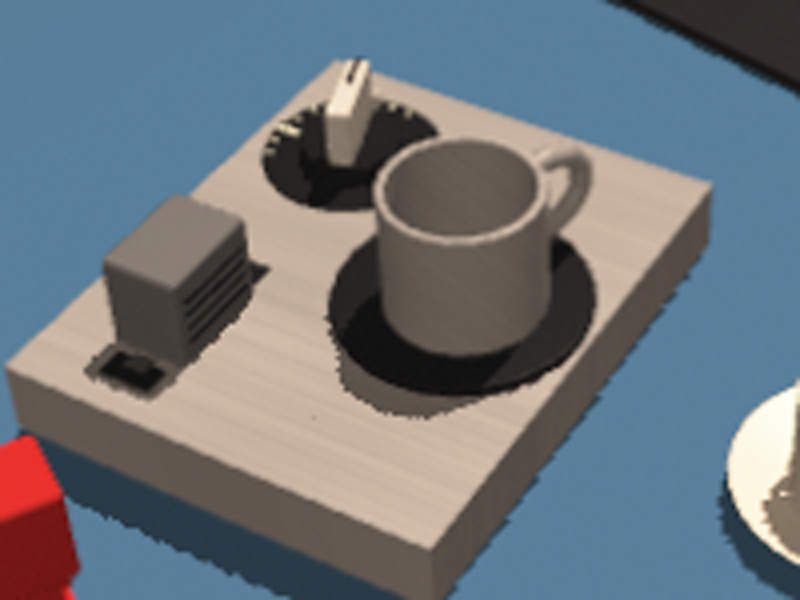

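```bash
cat >> m1.py <<'E'
print("---- triangulation")
cs=r.get_calibration("scene"); fs=lambda L:(np.array(L,float)+.5)/4-.5+[175,210]
def tri(a,b):
    o1,d1=ray(c,a); o2,d2=ray(cs,b); out=[]
    for x,y in zip(d1,d2):
        x=x/np.linalg.norm(x);y=y/np.linalg.norm(y)
        s,t=np.linalg.lstsq(np.c_[x,-y],o2-o1,rcond=None)[0]; p,q=o1+s*x,o2+t*y
        out.append(np.r_[(p+q)/2,np.linalg.norm(p-q)])
    return np.array(out)
for n,a,b in (("batt",[(488,368),(608,352),(612,436),(492,450)],[(245,218),(185,290),(104,265),(180,197)]),
  ("housing",[(50,104),(610,26),(686,492)],[(711,186),(434,549),(7,368)]),
  ("bar nose,tail",[(175,487),(293,420)],[(356,60),(346,115)])):
    t=tri(f(a),fs(b)); print(n,"z",t[:,2].round(4),"gap",t[:,3].round(4),"loc",loc(t))
S=onz(c,[(143,219),(247,228),(240,302),(134,294)],.008)
print("slate corners",S[:,:2].round(4).tolist(),"sides",np.linalg.norm(np.roll(S,-1,0)-S,axis=1).round(4),"ctr",S.mean(0).round(4))
E
python3 m1.py | sed -n '/----/,$p'
```

```text
---- triangulation
batt z [0.0864 0.0855 0.0822 0.0824] gap [0.0003 0.0069 0.0008 0.0021] loc [[-37.3, -38.9], [-35.6, -88.3], [-73.7, -87.4], [-72.3, -36.5]]
housing z [0.0412 0.0418 0.041 ] gap [0.0011 0.0028 0.0003] loc [[104.3, 125.0], [104.9, -124.1], [-103.7, -124.6]]
bar nose,tail z [0.0725 0.0816] gap [0.0044 0.0036] loc [[-69.0, 96.1], [-45.2, 45.8]]
slate corners [[0.6427, 0.2948], [0.6292, 0.0588], [0.4636, 0.0679], [0.4738, 0.3054]] sides [0.2363 0.1658 0.2378 0.1692] ctr [0.5523 0.1817 0.008 ]
```

Request:
jog_arm(plan="-0.85 0.64 0 0 0 0 -1;-0.85 0.64 0 0 0 0 -1;-0.85 0.64 0 0 0 0 -1;-0.85 0.64 0 0 0 0 -1;-0.85 0.64 0 0 0 0 -1;-0.85 0.64 0 0 0 0 -1;-0.85 0.64 0 0 0 0 -1;-0.85 0.64 0 0 0 0 -1;-0.85 0.64 0 0 0 0 -1;-0.85 0.64 0 0 0 0 -1")

```text
time_s: 1.1
tcp_pos: [0.3489, -0.3727, 0.2409]
ee_rot: [[-0.949, -0.316, -0.001], [-0.316, 0.949, 0.001], [0.0, 0.001, -1.0]]
wrist_force: [1.1, -0.2, 0.4]
gripper_width: 0.998
gripper_force: 0.0
```

Heights agree (housing 41 mm, battery top 84–86 mm, bar top about 80 mm). Next I move over the knob and turn the tool to match the bar.

Request:
jog_arm(plan="-0.84 0.63 0 0 0 0 -1;-0.84 0.63 0 0 0 0 -1;-0.84 0.63 0 0 0 0 -1;-0.84 0.63 0 0 0 0 -1;-0.84 0.63 0 0 0 0 -1;-0.84 0.63 0 0 0 0 -1;-0.84 0.63 0 0 0 0 -1;-0.84 0.63 0 0 0 0 -1;-0.84 0.63 0 0 0 0 -1;-0.84 0.63 0 0 0 0 -1")

```text
time_s: 2.1
tcp_pos: [0.4983, -0.157, 0.2408]
ee_rot: [[-0.949, -0.316, -0.001], [-0.316, 0.949, 0.0], [0.001, 0.0, -1.0]]
wrist_force: [0.6, -0.8, -0.5]
gripper_width: 1.001
gripper_force: 0.0
```

Request:
jog_arm(plan="0 0 0 0 0 0.97 -1;0 0 0 0 0 0.97 -1;0 0 0 0 0 0.97 -1;0 0 0 0 0 0.97 -1;0 0 0 0 0 0.97 -1;0 0 0 0 0 0.97 -1;0 0 0 0 0 0.97 -1;0 0 0 0 0 0.97 -1;0 0 0 0 0 0.97 -1;0 0 0 0 0 0.97 -1")

```text
time_s: 3.1
tcp_pos: [0.4977, -0.158, 0.2408]
ee_rot: [[-0.508, 0.862, -0.001], [0.862, 0.508, 0.0], [0.001, -0.001, -1.0]]
wrist_force: [-0.5, 0.3, -0.2]
gripper_width: 1.001
gripper_force: 0.0
```

```bash
python3 - <<'E'
from station import r
from h import *
c=r.get_calibration("wrist"); p,d=r.capture("wrist"); cv2.imwrite("pics/w1.png",p[...,::-1]); np.save("w1d.npy",d)
import pickle; pickle.dump(c,open("w1c.pkl","wb"))
s=r.sense(); print(s["time_s"],s["tcp_pos"],np.degrees(np.arctan2(s["ee_rot"][1][1],s["ee_rot"][0][1])),s["joints"])
print(np.round(c["extrinsics"],3).tolist())
E
```

```text
3.15 [ 0.49778565 -0.15796858  0.24078787] 30.302401710049885 [ 1.99260417e-01  1.20734933e+01 -1.38500006e+01 -2.23927556e-02
 -6.41273418e+01 -1.49887091e+02]
[[0.862, -0.487, -0.142, 0.458], [0.507, 0.827, 0.243, -0.09], [-0.001, -0.282, 0.96, 0.386], [0.0, 0.0, 0.0, 1.0]]
```

View pics/w1.png

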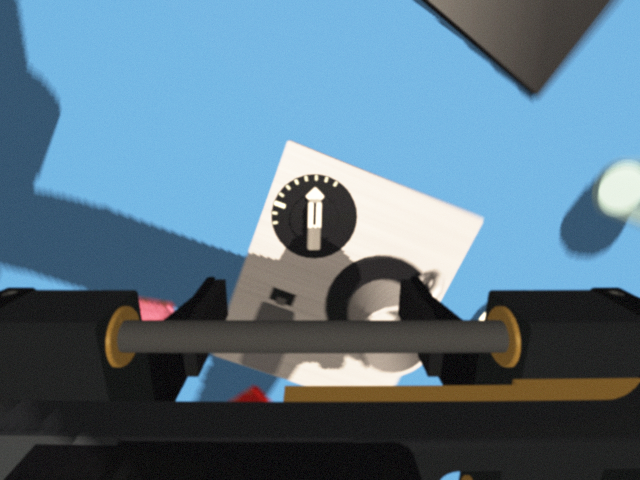

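The wrist view shows the knob at (314,217): the nose at (315,188), the tail end at (314,249) and the long zero mark at (279,205). The bar lines up with the tool's x. I'll work out the offset from this view.

```bash
python3 - <<'E'
import pickle
from h import *
c=pickle.load(open("w1c.pkl","rb")); im=cv2.imread("pics/w1.png"); D=np.load("w1d.npy")
g=im.min(2)
# dial ellipse: dark blob
v,u=np.mgrid[:480,:640]; roi=(u>262)&(u<365)&(v>165)&(v<265)
dark=(roi&(g<60)).astype(np.uint8)
n,l,st,ce=cv2.connectedComponentsWithStats(cv2.morphologyEx(dark,cv2.MORPH_CLOSE,np.ones((3,3))));k=1+st[1:,4].argmax()
cn=max(cv2.findContours((l==k).astype(np.uint8),0,1)[0],key=cv2.contourArea); h=cv2.convexHull(cn).reshape(-1,2)
P=onz(c,h,.042)[:,:2]; (cx,cy),rad=cv2.minEnclosingCircle((P*1000).astype(np.float32)); print("dial",cx,cy,rad, "bbox",st[k])
bar=roi&(np.abs(u-315)<14)&(v>185)&(v<252)&(g>110)
q=np.argwhere(bar)[:,::-1].astype(float); Q=onz(c,q,.08)[:,:2]
rc=cv2.minAreaRect((Q*1000).astype(np.float32)); print("bar rect",rc,len(q))
e=onz(c,[(315,187),(314,249)],.08); d=e[0]-e[1]; print(e,np.degrees(np.arctan2(d[1],d[0])),np.linalg.norm(d))
m=onz(c,[(279,205)],.042)[0]; print("mark",m, "dir from dial deg",np.degrees(np.arctan2(m[1]-cy/1000,m[0]-cx/1000)),np.hypot(m[1]-cy/1000,m[0]-cx/1000))
zz=[D[int(y),int(x)] for x,y in q if 195<y<245]; o,dd=ray(c,[(315,215)]); print("bar z by depth",(o+dd*np.median(zz))[0], "housing z",(o+0)[2])
W=onz(c,[(289,141),(483,218)],.04); w=W[0]-W[1]; print("housing corners",W,np.linalg.norm(w),np.degrees(np.arctan2(w[1],w[0])))
E
```

```text
dial 497.99102783203125 -156.46347045898438 41.84001922607422 bbox [ 273  176   83   82 3963]
bar rect ((494.7156982421875, -149.5792236328125), (16.59715461730957, 56.41688537597656), 30.507003784179688) 837
[[ 0.48075869 -0.12506226  0.08      ]
 [ 0.50868759 -0.17408762  0.08      ]] 119.66942007693918 0.05642259264047303
mark [ 0.46191838 -0.16274721  0.042     ] dir from dial deg -170.11841245851843 0.036615863008373474
bar z by depth [ 0.49360093 -0.14676065  0.0779936 ] housing z 0.38569836257122286
housing corners [[ 0.44035466 -0.1046617   0.04      ]
 [ 0.64547866 -0.07029899  0.04      ]] 0.20798233512963424 -170.4900210391222
```

The wrist view agrees with the top view: axis (0.498, −0.157), bar at 120°. Descending.

Request:
jog_arm(plan="0 0 0.95 0 0 0 -1;0 0 0.95 0 0 0 -1;0 0 0.95 0 0 0 -1;0 0 0.95 0 0 0 -1;0 0 0.95 0 0 0 -1;0 0 0.95 0 0 0 -1;0 0 0.5 0 0 0 -1;0 0 0.5 0 0 0 -1;0 0 0 0 0 0 -1;0 0 0 0 0 0 -1")

```text
time_s: 4.15
tcp_pos: [0.4981, -0.1581, 0.0737]
ee_rot: [[-0.514, 0.858, -0.001], [0.858, 0.514, -0.0], [0.0, -0.001, -1.0]]
wrist_force: [-0.2, 0.3, 0.2]
gripper_width: 0.997
gripper_force: 0.0
```

Request:
jog_arm(plan="0 0 0 0 0 0 1;0 0 0 0 0 0 1;0 0 0 0 0 0 1;0 0 0 0 0 0 1;0 0 0 0 0 0 1;0 0 0 0 0 0 1;0 0 0 0 0 0 1;0 0 0 0 0 0 1;0 0 0 0 0 0 1;0 0 0 0 0 0 1")

```text
time_s: 5.15
tcp_pos: [0.4981, -0.1581, 0.0737]
ee_rot: [[-0.513, 0.859, -0.0], [0.859, 0.513, -0.0], [0.0, -0.0, -1.0]]
wrist_force: [0.4, -0.2, 1.0]
gripper_width: 0.172
gripper_force: 0.0
```

Request:
jog_arm(plan="0 0 0 0 0 0 1;0 0 0 0 0 0 1;0 0 0 0 0 0 1;0 0 0 0 0 0 1;0 0 0 0 0 -0.5 1;0 0 0 0 0 -0.5 1;0 0 0 0 0 -0.5 1;0 0 0 0 0 -0.5 1;0 0 0 0 0 -0.5 1;0 0 0 0 0 0 1")

```text
time_s: 6.15
tcp_pos: [0.4989, -0.1576, 0.0738]
ee_rot: [[-0.776, 0.631, 0.002], [0.631, 0.776, 0.001], [-0.001, 0.002, -1.0]]
wrist_force: [3.2, 4.5, -2.1]
gripper_width: 0.138
gripper_force: 30.0
```

The grip is firm at 12 mm. There are 49.1° left.

Request:
jog_arm(plan="0 0 0 0 0 -0.77 1;0 0 0 0 0 -0.77 1;0 0 0 0 0 -0.77 1;0 0 0 0 0 -0.77 1;0 0 0 0 0 -0.77 1;0 0 0 0 0 -0.77 1;0 0 0 0 0 -0.77 1;0 0 0 0 0 -0.75 1;0 0 0 0 0 0 1;0 0 0 0 0 0 1")

```text
time_s: 7.15
tcp_pos: [0.4991, -0.1568, 0.0738]
ee_rot: [[-0.985, -0.173, 0.002], [-0.173, 0.985, 0.002], [-0.003, 0.001, -1.0]]
wrist_force: [2.8, 8.1, -1.6]
gripper_width: 0.136
gripper_force: 30.0
```

Request:
jog_arm(plan="0 0 0 0 0 0 -1;0 0 0 0 0 0 -1;0 0 0 0 0 0 -1;0 0 0 0 0 0 -1;0 0 0 0 0 0 -1;0 0 0 0 0 0 -1;0 0 0 0 0 0 -1;0 0 0 0 0 0 -1;0 0 -0.5 0 0 0 -1;0 0 -1 0 0 0 -1")

```text
time_s: 8.15
tcp_pos: [0.4965, -0.158, 0.1099]
ee_rot: [[-0.985, -0.173, -0.005], [-0.173, 0.985, 0.0], [0.005, 0.001, -1.0]]
wrist_force: [-0.6, -0.3, -0.2]
gripper_width: 0.947
gripper_force: 0.0
```

Request:
jog_arm(plan="0 0 -1 0 0 0 -1;0 0 -1 0 0 0 -1;0 0 -1 0 0 0 -1;0 0 -1 0 0 0 -1;0 0 -1 0 0 0 -1;0 0 0 0 0 0 -1;0 0 0 0 0 0 -1;0 0 0 0 0 0 -1;0 0 0 0 0 0 -1;0 0 0 0 0 0 -1")

```text
time_s: 9.15
tcp_pos: [0.4977, -0.158, 0.2353]
ee_rot: [[-0.985, -0.173, -0.002], [-0.173, 0.985, 0.0], [0.002, 0.0, -1.0]]
wrist_force: [-0.6, -0.2, 0.2]
gripper_width: 0.999
gripper_force: 0.0
```

```bash
python3 - <<'E'
from station import r
from h import *
import pickle
c=r.get_calibration("wrist"); p,d=r.capture("wrist"); cv2.imwrite("pics/w2.png",p[...,::-1]); np.save("w2d.npy",d); pickle.dump(c,open("w2c.pkl","wb"))
s=r.sense(); print(s["time_s"],s["tcp_pos"],s["gripper_width"],s["joints"])
a=r.capture("top")[0][...,::-1]; cv2.imwrite("pics/top1.png",a)
E
```

```text
9.2 [ 0.49782219 -0.15804903  0.23548729] 0.9998401893639475 [ 1.99557186e-01  1.23409500e+01 -1.43081542e+01 -4.01789699e-03
 -6.34412598e+01 -8.02407189e+01]
```

View pics/w2.png

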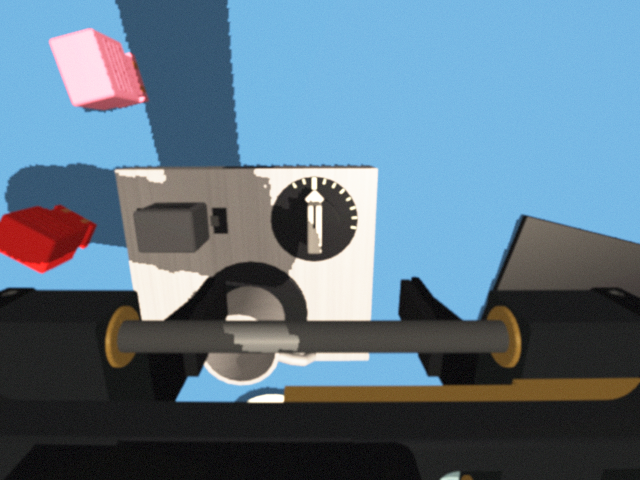

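In the wrist view the nose at (315,190) points straight at the long mark at (314,184), so the knob reads zero to the eye. I'll check it numerically and refine the battery centre from depth.

```bash
python3 - <<'E'
import pickle
from h import *
c=pickle.load(open("w2c.pkl","rb")); D=np.load("w2d.npy"); im=cv2.imread("pics/w2.png")
e=onz(c,[(315,189),(314.5,252)],.08); d=(e[0]-e[1])[:2]; print("bar dir",np.degrees(np.arctan2(d[1],d[0]))%360)
W=onz(c,[(116,169),(377,168),(370,360)],.04); w=(W[1]-W[0])[:2]; w2=(W[1]-W[2])[:2]
print("front edge dir",np.degrees(np.arctan2(w[1],w[0]))%360,np.linalg.norm(w),"side dir",np.degrees(np.arctan2(w2[1],w2[0]))%360,W.round(4).tolist())
P=cloud(c,D); roi=np.zeros((480,640),bool); roi[190:265,125:230]=True
m=(roi&(P[...,2]>.078)&(P[...,2]<.095)&(D>0)).astype(np.uint8)
m=cv2.morphologyEx(m,cv2.MORPH_OPEN,np.ones((5,5),np.uint8))>0
q=P[m]; print("batt top z",np.median(q[:,2]),len(q))
rc=cv2.minAreaRect((q[:,:2]*1000).astype(np.float32)); print(rc)
uv=np.argwhere(m)[:,::-1].astype(float); Q=onz(c,uv,.086); print("ray rect",cv2.minAreaRect((Q[:,:2]*1000).astype(np.float32)), uv.min(0),uv.max(0))
E
```

```text
bar dir 189.58483833259808
front edge dir 100.07471745766598 0.2494223581797722 side dir 190.76294184034234 [[0.4815, -0.351, 0.04], [0.4379, -0.1054, 0.04], [0.6455, -0.0659, 0.04]]
batt top z 0.08730647778967543 2641
((520.1724243164062, -283.3804016113281), (37.99313735961914, 51.59029769897461), 10.184072494506836)
ray rect ((519.4672241210938, -282.47467041015625), (38.575557708740234, 53.69633865356445), 9.863508224487305) [133. 209.] [197. 252.]
```

The knob is within 1° of zero. The battery centre is about (0.5205, −0.2835), yaw 10°, with a 38×52 top at z≈0.086. Now I move over it and descend.

Request:
jog_arm(plan="0 -0.85 0 0 0 0 -1;0 -0.85 0 0 0 0 -1;0 -0.85 0 0 0 0 -1;0 -0.85 0 0 0 0 -1;0 -0.85 0 0 0 0 -1;0 -0.85 0 0 0 0 -1;0 0 0.6 0 0 0 -1;0 0 0.7 0 0 0 -1;0 0 0.7 0 0 0 -1;0 0 0 0 0 0 -1")

```text
time_s: 10.25
tcp_pos: [0.5185, -0.2831, 0.1833]
ee_rot: [[-0.985, -0.172, -0.006], [-0.172, 0.985, 0.002], [0.005, 0.003, -1.0]]
wrist_force: [0.1, 0.4, 0.4]
gripper_width: 1.0
gripper_force: 0.0
```

Request:
jog_arm(plan="0 0 0.9 0 0 0 -1;0 0 0.9 0 0 0 -1;0 0 0.9 0 0 0 -1;0 0 0.9 0 0 0 -1;0 0 0.6 0 0 0 -1;0 0 0.5 0 0 0 -1;0 0 0 0 0 0 -1;0 0 0 0 0 0 1;0 0 0 0 0 0 1;0 0 0 0 0 0 1")

```text
time_s: 11.25
tcp_pos: [0.5208, -0.2838, 0.0699]
ee_rot: [[-0.985, -0.173, 0.002], [-0.173, 0.985, -0.001], [-0.002, -0.001, -1.0]]
wrist_force: [0.8, -0.1, 0.1]
gripper_width: 0.811
gripper_force: 0.0
```

Request:
jog_arm(plan="0 0 0 0 0 0 1;0 0 0 0 0 0 1;0 0 0 0 0 0 1;0 0 0 0 0 0 1;0 0 0 0 0 0 1;0 0 0 0 0 0 1;0 0 0 0 0 0 1;0 0 0 0 0 0 1;0 0 0 0 0 0 1;0 0 0 0 0 0 1")

```text
time_s: 12.25
tcp_pos: [0.5203, -0.2838, 0.0691]
ee_rot: [[-0.985, -0.173, 0.001], [-0.173, 0.985, -0.0], [-0.0, -0.0, -1.0]]
wrist_force: [-1.0, -0.1, 5.5]
gripper_width: 0.596
gripper_force: 30.0
```

The grip is on 52 mm at 30 N. I'll pull straight up slowly.

Request:
jog_arm(plan="0 0 -0.1 0 0 0 1;0 0 -0.1 0 0 0 1;0 0 -0.1 0 0 0 1;0 0 -0.1 0 0 0 1;0 0 -0.1 0 0 0 1;0 0 -0.15 0 0 0 1;0 0 -0.15 0 0 0 1;0 0 -0.15 0 0 0 1;0 0 -0.15 0 0 0 1;0 0 -0.15 0 0 0 1")

```text
time_s: 13.25
tcp_pos: [0.5201, -0.2833, 0.1006]
ee_rot: [[-0.985, -0.173, 0.0], [-0.173, 0.985, 0.0], [-0.0, 0.0, -1.0]]
wrist_force: [-0.0, -0.1, -2.9]
gripper_width: 0.591
gripper_force: 30.0
```

Request:
jog_arm(plan="0 0 -0.3 0 0 0 1;0 0 -0.3 0 0 0 1;0 0 -0.4 0 0 0 1;0 0 -0.5 0 0 0 1;0 0 -0.5 0 0 0 1;0 0 -0.5 0 0 0 1;0 0 -0.5 0 0 0 1;0 0 -0.3 0 0 0 1;0 0 0 0 0 0 1;0 0 0 0 0 0 1")

```text
time_s: 14.25
tcp_pos: [0.5199, -0.2835, 0.1823]
ee_rot: [[-0.985, -0.173, -0.0], [-0.173, 0.985, 0.001], [0.0, 0.001, -1.0]]
wrist_force: [0.5, -0.1, -3.3]
gripper_width: 0.593
gripper_force: 30.0
```

```bash
python3 - <<'E'
from station import r
from h import *
s=r.sense(); print(s["time_s"],s["tcp_pos"],s["gripper_width"],s["gripper_force"],s["wrist_force"])
t,D=r.capture("scene"); a=t[...,::-1]; c=r.get_calibration("scene")
cv2.imwrite("pics/s2.png",a)
E
```

```text
14.25 [ 0.51986606 -0.28347081  0.18226197] 0.5925615582531096 29.99991035554558 [ 0.46997529 -0.09054879 -3.26677549]
```

View pics/s2.png

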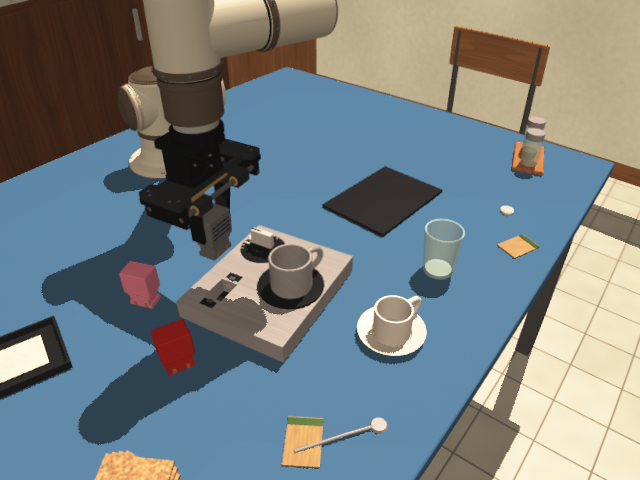

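The battery is out, hanging upright in the fingers at (215,232), and the socket is empty at (222,288). The knob, jug, cup and glass are unmoved. I raise it and carry it to the slate.

Request:
jog_arm(plan="0 0 -0.7 0 0 0 1;0 0 -0.7 0 0 0 1;0 0 -0.7 0 0 0 1;-0.2 0.4 0 0 0 0 1;-0.2 0.7 0 0 0 0 1;-0.2 0.9 0 0 0 0 1;-0.2 0.9 0 0 0 0 1;-0.2 0.9 0 0 0 0 1;-0.2 0.9 0 0 0 0 1;-0.2 0.9 0 0 0 0 1")

```text
time_s: 15.3
tcp_pos: [0.5296, -0.1379, 0.2332]
ee_rot: [[-0.985, -0.173, -0.003], [-0.173, 0.985, 0.001], [0.003, 0.001, -1.0]]
wrist_force: [-0.5, 0.2, -2.3]
gripper_width: 0.596
gripper_force: 30.0
```

Request:
jog_arm(plan="-0.2 0.9 0 0 0 0 1;-0.2 0.9 0 0 0 0 1;-0.2 0.9 0 0 0 0 1;-0.2 0.9 0 0 0 0 1;-0.2 0.9 0 0 0 0 1;-0.2 0.9 0 0 0 0 1;-0.2 0.9 0 0 0 0 1;-0.2 0.9 0 0 0 0 1;-0.2 0.9 0 0 0 0 1;-0.2 0.9 0 0 0 0 1")

```text
time_s: 16.3
tcp_pos: [0.5396, 0.092, 0.2332]
ee_rot: [[-0.985, -0.173, -0.003], [-0.173, 0.985, -0.001], [0.003, -0.0, -1.0]]
wrist_force: [0.2, -0.5, -2.8]
gripper_width: 0.598
gripper_force: 30.0
```

Request:
jog_arm(plan="-0.2 0.9 0 0 0 0 1;-0.2 0.9 0 0 0 0 1;-0.2 0.7 0 0 0 0 1;-0.1 0.4 0 0 0 0 1;0 0 0.6 0 0 0 1;0 0 0.8 0 0 0 1;0 0 0.8 0 0 0 1;0 0 0.8 0 0 0 1;0 0 0 0 0 0 1;0 0 0 0 0 0 1")

```text
time_s: 17.3
tcp_pos: [0.5456, 0.1648, 0.16]
ee_rot: [[-0.985, -0.173, -0.0], [-0.173, 0.985, -0.001], [0.001, -0.001, -1.0]]
wrist_force: [0.1, 0.3, -2.0]
gripper_width: 0.595
gripper_force: 30.0
```

```bash
python3 - <<'E'
from station import r
from h import *
s=r.sense(); print(s["time_s"],s["tcp_pos"],s["gripper_width"],s["gripper_force"],s["wrist_force"])
a=r.capture("scene")[0][...,::-1]; cv2.imwrite("pics/s3.png",a)
cv2.imwrite("pics/s3c.png",cv2.resize(a[80:280,270:470],None,fx=3,fy=3,interpolation=cv2.INTER_CUBIC))
c=r.get_calibration("scene"); t=s["tcp_pos"]
print(r.get_calibration("scene")["extrinsics"][:3,3] if hasattr(c["extrinsics"],'shape') else "")
# expected pixels of the pack's base centre if offset .057
E=np.array(c["extrinsics"]); 
for dz in(.057,.062):
    p=np.linalg.inv(E)@np.r_[t[0],t[1],t[2]-dz,1]; q=cv2.projectPoints(np.array([[p[0],-p[1],-p[2]]]),np.zeros(3),np.zeros(3),np.array(c["mtx"]),np.array(c["distortion"]))[0].ravel(); print(dz,q,"crop",(q-[270,80])*3)
E
```

```text
17.3 [0.54558043 0.16481663 0.15997042] 0.5951526873483687 30.000104899518192 [ 0.12201632  0.34661472 -2.00732714]
[ 1.05953415 -0.68618116  0.64195501]
0.057 [379.1506472  162.80978845] crop [327.4519416  248.42936534]
0.062 [379.00227432 164.8238752 ] crop [327.00682296 254.4716256 ]
```

View pics/s3c.png

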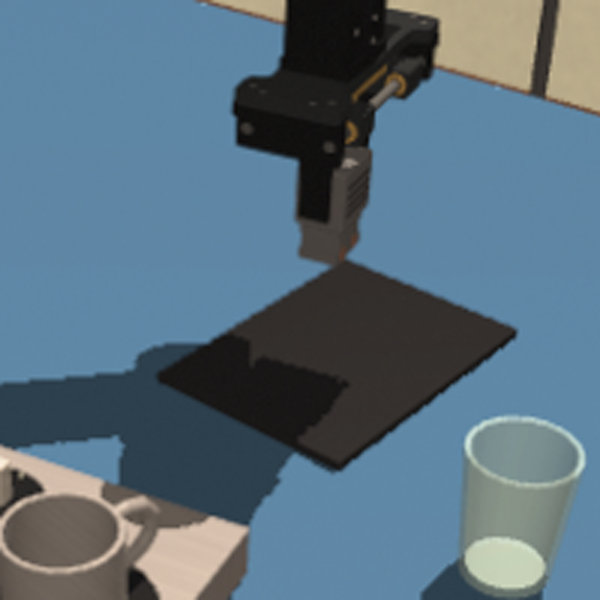

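The pack hangs upright over the slate at about crop (328,252), which matches a 57 mm grip offset (248–254 expected). So contact should come at TCP z ≈ 0.065.

Request:
jog_arm(plan="0 0 0.5 0 0 0 1;0 0 0.6 0 0 0 1;0 0 0.6 0 0 0 1;0 0 0.6 0 0 0 1;0 0 0.5 0 0 0 1;0 0 0.4 0 0 0 1;0 0 0.2 0 0 0 1;0 0 0.1 0 0 0 1;0 0 0 0 0 0 1;0 0 0 0 0 0 1")

```text
time_s: 18.35
tcp_pos: [0.5458, 0.1652, 0.073]
ee_rot: [[-0.985, -0.173, 0.001], [-0.173, 0.985, 0.001], [-0.001, 0.0, -1.0]]
wrist_force: [-0.3, 0.3, -2.0]
gripper_width: 0.592
gripper_force: 30.0
```

Request:
jog_arm(plan="0 0 0.06 0 0 0 1;0 0 0.06 0 0 0 1;0 0 0.04 0 0 0 1;0 0 0.04 0 0 0 1;0 0 0 0 0 0 1;0 0 0 0 0 0 1;0 0 0 0 0 0 1;0 0 0 0 0 0 1;0 0 0 0 0 0 1;0 0 0 0 0 0 1")

```text
time_s: 19.35
tcp_pos: [0.5455, 0.165, 0.0675]
ee_rot: [[-0.985, -0.173, 0.0], [-0.173, 0.985, 0.0], [-0.0, 0.0, -1.0]]
wrist_force: [0.2, -1.0, -3.3]
gripper_width: 0.591
gripper_force: 30.0
```

Request:
jog_arm(plan="0 0 0.03 0 0 0 1;0 0 0.03 0 0 0 1;0 0 0.03 0 0 0 1;0 0 0 0 0 0 1;0 0 0 0 0 0 1;0 0 0 0 0 0 1;0 0 0 0 0 0 1;0 0 0 0 0 0 1;0 0 0 0 0 0 1;0 0 0 0 0 0 1")

```text
time_s: 20.35
tcp_pos: [0.5454, 0.165, 0.0652]
ee_rot: [[-0.985, -0.173, -0.0], [-0.173, 0.985, 0.0], [0.0, 0.0, -1.0]]
wrist_force: [-0.6, -0.2, -4.0]
gripper_width: 0.593
gripper_force: 30.0
```

Request:
jog_arm(plan="0 0 0.03 0 0 0 1;0 0 0.03 0 0 0 1;0 0 0 0 0 0 1;0 0 0 0 0 0 1;0 0 0 0 0 0 1;0 0 0 0 0 0 1;0 0 0 0 0 0 1;0 0 0 0 0 0 1;0 0 0 0 0 0 1;0 0 0 0 0 0 1")

```text
time_s: 21.35
tcp_pos: [0.5455, 0.165, 0.0652]
ee_rot: [[-0.985, -0.173, 0.001], [-0.173, 0.985, 0.0], [-0.001, -0.0, -1.0]]
wrist_force: [-3.5, -0.2, 4.8]
gripper_width: 0.594
gripper_force: 30.0
```

Contact: z has stopped at 0.0652 and the force turned upward. Releasing, then going straight up.

Request:
jog_arm(plan="0 0 0 0 0 0 -1;0 0 0 0 0 0 -1;0 0 0 0 0 0 -1;0 0 0 0 0 0 -1;0 0 0 0 0 0 -1;0 0 0 0 0 0 -1;0 0 0 0 0 0 -1;0 0 0 0 0 0 -1;0 0 0 0 0 0 -1;0 0 0 0 0 0 -1")

```text
time_s: 22.35
tcp_pos: [0.5454, 0.165, 0.0638]
ee_rot: [[-0.985, -0.173, -0.0], [-0.173, 0.985, -0.0], [0.0, -0.0, -1.0]]
wrist_force: [-0.1, 0.1, -0.0]
gripper_width: 1.001
gripper_force: 0.0
```

Request:
jog_arm(plan="0 0 -0.3 0 0 0 -1;0 0 -0.8 0 0 0 -1;0 0 -1 0 0 0 -1;0 0 -1 0 0 0 -1;0 0 -1 0 0 0 -1;0 0 -1 0 0 0 -1;0 0 -0.5 0 0 0 -1;0 0 0 0 0 0 -1;0 0 0 0 0 0 -1;0 0 0 0 0 0 -1")

```text
time_s: 23.35
tcp_pos: [0.5446, 0.1646, 0.2021]
ee_rot: [[-0.985, -0.173, -0.003], [-0.173, 0.985, -0.001], [0.003, -0.001, -1.0]]
wrist_force: [0.0, -0.5, -0.9]
gripper_width: 0.998
gripper_force: 0.0
```

```bash
python3 - <<'E'
from station import r
from h import *
s=r.sense(); print(s["time_s"],s["tcp_pos"],s["gripper_width"],s["wrist_force"])
a=r.capture("scene")[0][...,::-1]; cv2.imwrite("pics/s4.png",a)
E
```

```text
23.35 [0.54460861 0.16461446 0.20211464] 0.9980137160995325 [ 0.0354744  -0.46115057 -0.94747285]
```

View pics/s4.png

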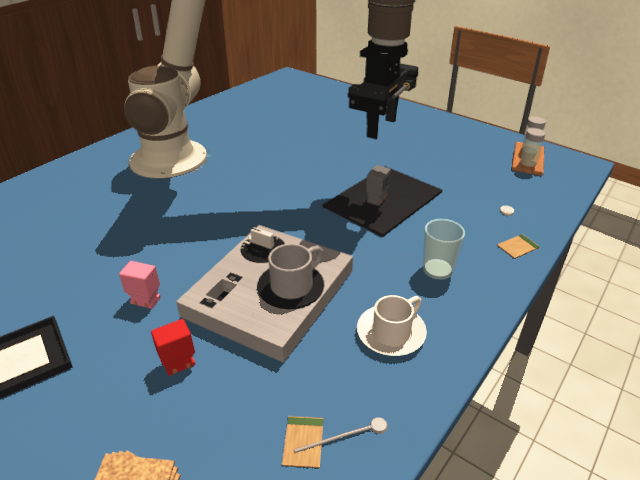

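The battery stands upright at (378,186), well inside the slate. The gripper is clear of it, the knob at (262,240) is at zero, and nothing else has moved. Handing in.

```bash
python3 -c "
from station import r
print(r.finish_job())"
```

```text
the job is handed in; nothing more can be done
None
```

I handed the job in at about 23 s of the 54 s; the station gave no verdict. By my measurements the knob is within about 1° of zero, and the battery stands upright and released on the slate. The jug, cup, saucer and glass looked unmoved in the last picture.

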